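# Close the balance cover over a sherd and press the weighing key

## Task

A sherd lies on the pan of the bench balance, ready to be weighed, and the clear draught cover stands open. With the fingertips push the cover gently down until it is fully shut, then, with the cover shut, press the right-hand one of the three keys (right as the operator facing the display sees it) all the way down and let it come up again. Use light touches only: pick nothing up, press no other key, do not let the cover slam, do not shove the balance, and leave the sherd and the things round about where they lie.

Things in the scene. Friction and masses are not known exactly. Their poses are not given: they have to be found in the camera images.
- balance: Bench balance, 0.8 kg, loose on four feet; it slides if pushed with over about 4 N. Origin: on the table under it. Own axes: +x from the key and display side (nearest the robot) to the cover hinge at the back, +y to the operator's left, +z up. Housing x -134 to +82 mm, y -61 to +104 mm, top 42 mm high; a mains lead lies behind its right side.
- balance_lid (a joint): Angle a of the clear cover, rad: 0 fully shut, grows as its front rises, stop at 1.66; starts between 0.75 and 1.3. The hinge is stiff: the cover stays where it is left; 1 to 2 N square to its top panel near the front edge moves it. A point (x, z) from the hinge when shut is at (x cos a + z sin a, -x sin a + z cos a).
- cover_hinge (a point): Middle of the cover's level hinge line, which runs along the balance's y at the back, at (76, 21.5, 54) mm in the balance's axes. The top panel's outer face lies 49 mm from this line and looks along (sin a, cos a) in the balance's x and z: at large angles it is pushed forward from behind, at small ones down from above.
- cover_front_edge (a point): Middle of the clear cover's upper front edge, moving with it; (-138, 0, +49) mm from the hinge when shut. The cover is a box open below, walls 2 mm; shut it spans x -63 to +78, y -50 to +94, z 46 to 103 mm in the balance's axes. A lip 30 mm wide sticks out 6 mm in front, 5 to 13 mm below this edge.
- key_right_top (a point): Centre of the top face of the right-hand key, 47 mm above the table, at (-99, -36.5, 47) mm in the balance's axes. Key 9 mm along x, 13 mm along y; it stands 5 mm proud of the housing. The housing's right edge is 24.5 mm beyond the key's centre.
- balance_button3 (a joint): How far the right-hand key is pressed, m: 0 up, 0.0025 fully down; a spring resists with 3.5 N at the bottom and lifts it again.
- balance_button2 (a joint): The middle key, the same, its centre 19 mm to the left (+y) of the right-hand one, a gap of 6 mm between them. To be left alone.
- balance_button1 (a joint): The left one of the three keys, another 19 mm to the left. To be left alone.
- pan_centre (a point): Centre of the top of the round white pan, 117 mm across, 52 mm above the table.
- pan_sherd: Flat brown pottery sherd on the pan, 57 x 75 x 12 mm, 43 g; origin at the centre of its underside. Not to be touched.
- next_sherd_1: Loose sherd 56 x 46 x 11 mm lying right of the balance, origin at its underside; leave alone.
- next_sherd_2: Loose sherd 55 x 57 x 10 mm lying right of the balance, origin at its underside; leave alone.
- loupe: Black stand loupe, 38 mm across, 20 mm high, right of the keys; origin at its underside; leave alone.
- vial: White-capped sample vial, 28 mm across, 52 mm high, left of the balance; origin at its underside; leave alone.
- label_slips: Banded bundle of label slips 41 x 59 x 11 mm, left of the balance; origin at its underside; leave alone.
- brush: Flat brush 20 x 168 x 10 mm, in front of the balance, lying about along its y; origin at its underside; leave alone.

How it is judged:
On the way, in this order (a step that is already met when the one before it is completed fails the run):
1. the cover is shut (value of joint balance_lid below 0.05 rad), for 0.2 s.
2. the right-hand key is pressed down with the cover shut (value of joint balance_button3 above 0.0016 m and value of joint balance_lid below 0.05 rad), for 0.1 s.
At the end, for the whole second after the job is handed in: The cover is shut (within 0.05 rad), the right-hand key is up again, the balance stands within 20 mm of where it stood, the sherd lies flat on the pan within 30 mm of its centre, and all is at rest (value of joint balance_lid below 0.05 rad and value of joint balance_button3 below 0.0008 m and distance of balance from where it was at the start of the episode below 0.02 m and horizontal distance between pan_sherd and pan_centre below 0.03 m and z of pan_sherd in the frame of balance between 0.047 and 0.058 m and linear speed of each of balance, pan_sherd below 0.01 m/s); the robot touches nothing.
It fails at once if the middle or left key is pressed (more than 1.2 mm), or the right-hand one while the cover is open (value of joint any of balance_button2, balance_button1 above 0.0012 m or (value of joint balance_button3 above 0.0012 m and value of joint balance_lid above 0.08 rad)).
It fails at once if the cover slams (falls faster than 2.5 rad/s), or the fingers press or squeeze the balance, its cover or a key with more than 35 N (velocity of joint balance_lid below -2.5 rad/s or contact force between the fingers and balance above 35 N).
It fails at once if the balance is shoved, tipped or lifted (moved more than 20 mm, raised more than 8 mm or tilted more than 0.1 rad) (distance of balance from where it was at the start of the episode above 0.02 m or height (world z) of balance above 0.008 m or angle between balance's own z axis and vertical above 0.1 rad).
It fails at once if the sherd on the pan is touched, or shifted or lifted by more than 25 mm (contact force between the fingers and pan_sherd above 0.5 N or distance of pan_sherd from where it was at the start of the episode above 0.025 m).
It fails at once if one of the things lying round about is moved more than 20 mm (distance of any of next_sherd_1, next_sherd_2, loupe, vial, label_slips, brush from where it was at the start of the episode above 0.02 m).
It also fails if it takes over 48 s, if anything falls off the work surface, if the arm or the gripper's body presses on something with over 40 N, if the wrist force passes 120 N, or if a joint passes its speed limit or range.

## Robot

A 7-joint arm with a two-finger parallel gripper is mounted at the origin on a cart in front of the work surface, level with it; the furniture and walls round the work are solid. World frame = base frame: x ahead of the robot, y to its left, z up, the work surface at z = 0. Lengths are in m, angles in rad, forces in N, time in s.
With the tool pointing down it reaches from about 0.4 to 0.85 m from the base axis. Payload 10.4 kg.
Tool frame: the origin (TCP) lies midway between the tips of the shut fingers; the grasp point (between the pads) lies 19 mm behind it (r.tcp_to_grasp is the z of the grasp point in the tool frame, in m); z points along the fingers, x is the direction in which the jaws open and shut, and the axes are right-handed (so a half turn about z gives the same grasp; the last joint's range is limited). The gripper opens to 87 mm and grips with 3 to 60 N. Pads are 19 mm wide; open, the fingers measure 117 mm over their backs; the gripper's body (75 mm by 190 mm) begins 51 mm behind the grasp point.
Start: joints at [1.094, 0.332, -0.065, 1.46, 0.022, 1.35, -0.088], TCP at [0.274, -0.562, 0.223] pointing down, gripper open.
Joint ranges: [-2.6, 2.6], [-0.5, 2.12], [-1.47, 1.34], [0.16, 2.42], [-1.27, 4.41], [0.06, 2.06], [-2.6, 2.6]. Speed limits (rad/s): [2.22, 2.22, 2.79, 2.79, 3.14, 3.14, 3.14].

## Interface

Orientations are given as a unit quaternion [x, y, z, w].
In Python, from bench import r, camera, close_job gives the robot as it stands. The module is installed in compiled form; this text tells all that it offers.
- The arm moves only by the shell command python3 -m crank 'ROWS' [FORCE]. ROWS is JSON, a list of rows, each an object of numbers: "x", "y", "z": the shift along the tool's x, y, z scaled (see below); "ax", "ay", "az": the turn, a rotation vector about the tool's x, y, z scaled (see below); "claw": the closure, from -1 (fully open) to 1 (shut), so that 0 is half open. A call has exactly 5 rows; each row is the pose to reach, as a shift and turn from the pose commanded when the call began, along the tool's axes at that moment; what a row does not reach only later rows make up. The controller multiplies each number of a shift by 1 m and each number of a turn by 2 rad. A row lasts 1/12 s, in which the tool goes at most 41.7 mm and 7.16 degrees, less where a joint would pass 70% of its speed; a pose out of reach is approached as far as the arm can. A call with a number of a shift or a turn outside -1 to 1 is refused whole. A call with a gripper value outside its range is refused whole. The fingers move at their own pace and stop on an object; FORCE is the grip in N (left out, the last holds). Time passes only in rows, so rows that repeat a pose let the fingers close, or fill a call up. It gives the time, the measured TCP pose, the force and the opening at its end, in the units of the state.
- r.read_state(): the state, without advancing time (a new reading comes with each control period).
- camera(name): name is "scene" or "top"; returns a dict with "color" (400x640x3 uint8, blue, green, red), "fx", "fy", "cx", "cy" (pixels), "eye" and "orientation" of the camera in the world. Camera axes: x right, y down, z forward; pixel columns grow to the right and rows downward; lengths in m; the calibration is good to about 2 mm. A picture is of the moment at which its call begins. There is no depth.
- close_job(): hands the job in, once; it reports no verdict.
The state is a dict: "time": time; "joint_positions": joint angles; "joint_vel": joint speeds; "joint_torque": joint torques, N m; "ee_pos": TCP position; "eef_rot": TCP orientation; "ft_force": force on the tool from outside, world axes, zero at the start; "torque": the same for the moment, N m; "width": finger opening in m.
Only numpy, scipy, OpenCV 4.12 (cv2) and the standard library are available. Lean on these libraries where they do the work, as an engineer would, in place of code of your own. Each camera call takes 0.05 s, during which the arm holds its last target. There are 200 camera calls.

## Working session

There is one attempt and no reset: what is moved stays moved. The work goes in short steps, Python scripts to look and compute and a shell command to move; the robot and the scene stay as the last step left them, time stands still between calls to the robot, and variables do not carry over. Pictures are saved under pics/ and viewed, about 8 in all and at most 12, crops included, and the job is handed in when it is done.

```bash
mkdir -p pics; python3 - <<'E'
from bench import r,camera
import cv2,json
for n in("scene","top"):
    c=camera(n); cv2.imwrite(f"pics/{n}0.png",c["color"]); print(n,{k:v for k,v in c.items() if k!="color"})
print(r.read_state(), r.tcp_to_grasp)
E
```

```text
scene {'fx': 428.67448940424174, 'fy': 428.67448940424174, 'cx': 313.19480791926986, 'cy': 202.63085660631364, 'eye': array([0.10139573, 0.52581472, 0.70796582]), 'orientation': array([-0.33841974,  0.86039406, -0.35758974,  0.13161957])}
top {'fx': 385.78761536289994, 'fy': 385.78761536289994, 'cx': 327.0582031010035, 'cy': 204.41451493571105, 'eye': array([0.40544618, 0.06249208, 0.94419255]), 'orientation': array([ 0.71230796, -0.69800091,  0.04528992, -0.05797348])}
{'time': 0.1, 'joint_positions': array([ 1.0944225 ,  0.33278298, -0.06466077,  1.46084276,  0.02156427,
        1.34987706, -0.08850056]), 'joint_vel': array([ 0.00096214, -0.003091  , -0.00107131, -0.00172027,  0.00075162,
        0.00374957, -0.00107332]), 'joint_torque': array([ 1.37898569e-03, -6.24552441e+01,  2.46627477e-02, -3.90721893e+01,
       -6.13689283e-02,  3.64516117e-02,  5.52151289e-05]), 'ee_pos': array([ 0.27381725, -0.56145699,  0.22185638]), 'eef_rot': array([ 8.48037774e-01, -5.29935433e-01, -5.24268669e-04, -3.08689452e-04]), 'ft_force': array([ 0.43849169, -0.10682463, -0.14079791]), 'torque': array([-0.00995472,  0.06622251, -0.04347289]), 'width': 0.08718107277034694} -0.0187
```

View pics/scene0.png

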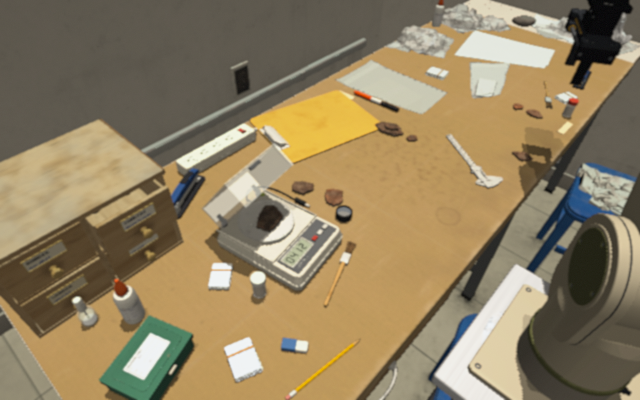

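View pics/top0.png

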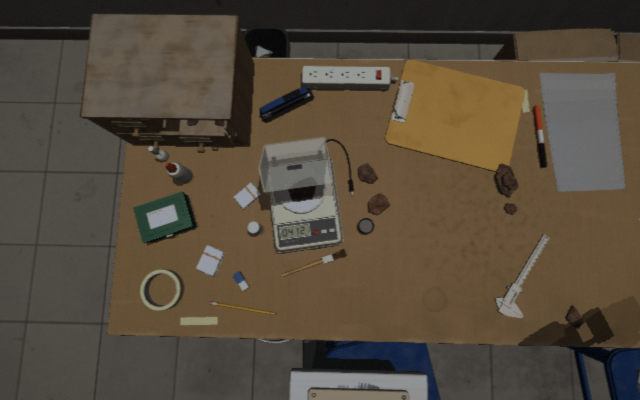

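The scene view shows the balance near (280,235) with its cover open. In the top view its housing spans about (270-342, 140-250), the display is at (295,232), and the keys lie along row ~231. I'll enlarge both next.

```bash
python3 - <<'E'
import cv2,numpy as np
t=cv2.imread("pics/top0.png")[125:260,245:380]; s=cv2.imread("pics/scene0.png")[140:295,195:350]
f=lambda i,k:cv2.resize(i,None,fx=k,fy=k,interpolation=cv2.INTER_CUBIC)
cv2.imwrite("pics/crop1.png",np.hstack([cv2.resize(np.clip(f(t,1)*1.6,0,255).astype(np.uint8),(400,400),interpolation=cv2.INTER_CUBIC),cv2.resize(s,(400,400),interpolation=cv2.INTER_CUBIC)]))
E
```

```text
(no output)
```

View pics/crop1.png

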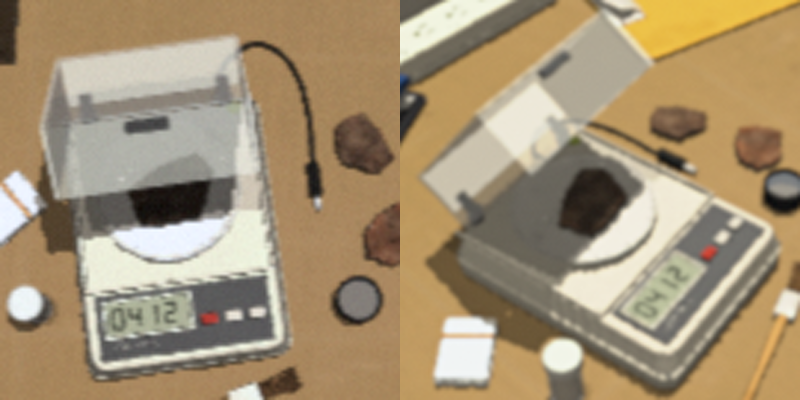

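The crop shows the keys in the order red, white, white. The right-hand one is at top px ≈ (332,230). The dark cover lip is at top ≈ (294.6,167) and scene ≈ (254.7,165). I'll triangulate the lip, keys and housing corners.

```bash
cat > h.py <<'E'
import numpy as np,cv2
from scipy.spatial.transform import Rotation as R
K={'scene':(428.6745,313.1948,202.6309,[0.10139573,0.52581472,0.70796582],[-0.33841974,0.86039406,-0.35758974,0.13161957]),
'top':(385.7876,327.0582,204.4145,[0.40544618,0.06249208,0.94419255],[0.71230796,-0.69800091,0.04528992,-0.05797348])}
def ray(n,p):
    f,cx,cy,e,q=K[n]; d=R.from_quat(q).apply([(p[0]-cx)/f,(p[1]-cy)/f,1]); return np.array(e),d/np.linalg.norm(d)
def plane(n,p,z):
    e,d=ray(n,p); return e+d*(z-e[2])/d[2]
def proj(n,P):
    f,cx,cy,e,q=K[n]; v=R.from_quat(q).inv().apply(np.array(P)-e); return np.c_[v[...,0]/v[...,2]*f+cx,v[...,1]/v[...,2]*f+cy] if v.ndim>1 else (v[0]/v[2]*f+cx,v[1]/v[2]*f+cy)
def tri(a,b):
    (e1,d1),(e2,d2)=ray('top',a),ray('scene',b)
    s,t=np.linalg.lstsq(np.c_[d1,-d2],e2-e1,rcond=None)[0]
    p,q=e1+s*d1,e2+t*d2; return (p+q)/2,np.linalg.norm(p-q)
def blobs(m,lo=3):
    n,_,s,c=cv2.connectedComponentsWithStats(m.astype(np.uint8)); return [(int(s[i,4]),c[i].round(2).tolist()) for i in range(1,n) if s[i,4]>=lo]
E
python3 - <<'E'
from h import *
out={}
for n,(x0,y0,x1,y1),lipbox in (('top',(305,220,345,245),(284,160,305,174)),('scene',(295,215,345,250),(244,156,266,175))):
    im=cv2.imread(f'pics/{n}0.png').astype(int)
    c=im[y0:y1,x0:x1]; b,g,r_=c[...,0],c[...,1],c[...,2]
    print(n,'red',[(a,(p[0]+x0,p[1]+y0)) for a,p in blobs((r_-g>50)&(r_-b>50))])
    th={'top':110,'scene':150}[n]
    print('white',[(a,(p[0]+x0,p[1]+y0)) for a,p in blobs(c.min(2)>th)])
    x0,y0,x1,y1=lipbox; g=im[y0:y1,x0:x1].mean(2)
    m=g<(g.min()+np.median(g))/2
    print('lip',[(a,(p[0]+x0,p[1]+y0)) for a,p in blobs(m)])
E
```

```text
top red [(12, (315.5, 232.0))]
white [(4, (308.5, 220.0)), (111, (329.53, 236.06)), (12, (331.5, 230.0)), (12, (323.5, 231.0))]
lip [(59, (294.17, 166.78))]
scene red [(25, (314.32, 237.32))]
white [(499, (311.96, 226.61)), (17, (319.29, 231.29)), (98, (304.32, 243.01))]
lip [(47, (254.13, 165.04))]
```

```bash
python3 - <<'E'
from h import *
red=tri((315.5,232),(314.32,237.32));mid=tri((323.5,231),(319.29,231.29));rt=tri((331.5,230),(324.3,225.4));lip=tri((294.17,166.78),(254.13,165.04))
print(red,mid,rt,lip)
for p in((315.5,232),(323.5,231),(331.5,230)): print(plane('top',p,.047))
for p in((314.32,237.32),(319.29,231.29)): print(plane('scene',p,.047))
# yaw from long housing edges: edge pixels in top view (bright housing vs. brown) 
im=cv2.imread('pics/top0.png').astype(int)
sat=im[...,2]-im[...,0]
for y in range(205,249,4): print(y,' '.join(f'{v}' for v in sat[y,264:280]),'|',' '.join(f'{v}' for v in sat[y,330:350]))
E
```

```text
(array([0.47159043, 0.10528493, 0.04455563]), np.float64(0.001368736633824015)) (array([0.47444493, 0.08678692, 0.0452702 ]), np.float64(0.0008854959265036017)) (array([0.47714937, 0.06821873, 0.04609668]), np.float64(0.0007370958797294349)) (array([0.59104   , 0.14454892, 0.18934413]), np.float64(0.0014297111768032996))
[0.4719701 0.1055643 0.047    ]
[0.47467522 0.08699448 0.047     ]
[0.47738054 0.06842326 0.047     ]
[0.46963862 0.10648006 0.047     ]
[0.47309153 0.08770271 0.047     ]
205 23 23 23 23 23 19 11 8 7 9 10 10 10 11 12 13 | 9 9 10 9 10 10 8 10 22 39 45 46 47 47 47 46 46 47 45 45
209 28 29 28 30 30 24 15 6 7 11 11 11 10 11 11 11 | 9 10 10 7 9 12 13 12 16 32 45 47 48 47 46 46 48 46 46 45
213 47 47 47 46 48 46 34 12 9 9 9 11 11 11 11 11 | 9 10 11 9 9 11 14 15 11 20 35 45 46 47 47 46 47 46 46 46
217 46 47 47 46 47 45 37 14 6 7 9 12 11 12 11 11 | 9 8 8 7 8 9 10 11 12 12 25 44 46 45 46 46 44 46 47 46
221 48 46 47 47 46 45 39 22 11 10 11 11 11 12 12 11 | 0 0 1 0 1 8 10 12 13 12 22 37 45 46 47 46 47 46 45 46
225 47 45 47 46 46 47 45 34 16 11 13 11 7 5 3 3 | -2 0 1 0 0 2 8 10 11 13 11 24 43 46 45 47 46 46 45 46
229 41 46 46 47 47 46 47 45 30 13 11 11 9 4 2 6 | 11 11 11 9 5 1 7 9 11 14 11 19 34 45 47 46 47 46 46 46
233 46 46 46 47 46 47 47 46 35 15 14 16 13 9 1 2 | 1 0 0 -2 1 -1 2 6 9 12 12 11 23 41 47 47 45 47 46 46
237 45 44 44 43 45 45 45 46 42 30 13 9 10 9 6 2 | 0 -1 0 -2 0 0 1 7 11 12 11 10 18 31 43 45 45 45 47 46
241 46 48 46 47 46 46 48 46 46 35 15 12 12 11 9 1 | 11 11 8 7 9 13 15 15 12 9 9 9 17 32 45 46 46 48 47 47
245 47 47 47 46 47 47 47 47 45 36 18 11 10 11 10 5 | 10 10 11 13 19 22 22 24 31 40 44 46 46 46 48 47 47 48 47 46
```

```bash
python3 - <<'E'
from h import *
L=[plane('top',p,.03) for p in((270.6,213),(271.3,221),(272.3,229),(273.2,237),(273.4,241))]
Rr=[plane('top',p,.03) for p in((338.5,205),(340,213),(341.3,221),(342.2,229),(343.2,237))]
for P in(L,Rr):
    P=np.array(P); k=np.polyfit(P[:,0],P[:,1],1); print('yaw',np.arctan(k[0]),P[0],P[-1])
key=np.array([.4770,.0683]);lip=np.array([.59104,.14455,.18934])
for yaw in(.125,.135,.145,.155):
    c,s=np.cos(yaw),np.sin(yaw);M=np.array([[c,-s],[s,c]])
    o=key-M@[-.099,-.0365]; l=M.T@(lip[:2]-o)
    h=l-[.076,.0215]; v=np.array([h[0],lip[2]-.054])
    a0=np.arctan2(.040,-.141); # shut angle, x-z ; rotate
    a=np.arctan2(.040,-.141)-np.arctan2(v[1],v[0])
    print(yaw,'o',o,'lip rel hinge',h,v[1],'rad',np.hypot(*v),'a',a)
E
```

```text
yaw 0.14658233916291874 [0.51652735 0.21507343 0.03      ] [0.44989928 0.20556278 0.03      ]
yaw 0.15968430371139614 [0.53897821 0.05296955 0.03      ] [0.46273628 0.04054955 0.03      ]
0.125 o [0.57067694 0.11685801] lip rel hinge [-0.05234333  0.00343717] 0.13534000000000002 rad 0.1451094061544897 a 0.9253352835634467
0.135 o [0.57018669 0.11779234] lip rel hinge [-0.0517351   0.00220755] 0.13534000000000002 rad 0.14489111868194743 a 0.9292505093537409
0.145 o [0.56968711 0.11872172] lip rel hinge [-0.0511392   0.00097191] 0.13534000000000002 rad 0.14467941542124207 a 0.9330977890019796
0.155 o [0.56917827 0.11964605] lip rel hinge [-0.05055568 -0.00026963] 0.13534000000000002 rad 0.14447419364354128 a 0.9368759733993455
```

Yaw ≈ 0.15 rad, a ≈ 0.935 and the lip radius is 144.5 mm (146.6 expected), so the measurements are consistent. I'll write a planner that converts a target in balance axes into a tool-frame shift. The pose is tool vertical, fingers shut, jaws along the balance's y.

```bash
cat >> h.py <<'E'
yaw=.15; O=np.array([.5694,.1192]); M=np.array([[np.cos(yaw),-np.sin(yaw)],[np.sin(yaw),np.cos(yaw)]])
def W(b): return np.r_[O+M@np.array(b[:2]),b[2]]           # balance -> world
def lidtcp(a,d=.014,lift=0,hw=.0095):  # TCP so the front-bottom finger corner lies d behind edge, lift off along normal
    x,z=-.138+d,.049+lift
    return W([.076+x*np.cos(a)+z*np.sin(a)+hw,.0215,.054-x*np.sin(a)+z*np.cos(a)])
def shift(P,base=None,q=None):
    from bench import r
    s=r.read_state(); q=s['eef_rot'] if q is None else q
    return R.from_quat(q).inv().apply(np.array(P)-(s['ee_pos'] if base is None else base)).round(4)
def stat():
    from bench import r
    s=r.read_state(); p=s['ee_pos']; b=np.r_[M.T@(p[:2]-O),p[2]]
    print('t',round(s['time'],2),'tcp',p.round(4),'bal',b.round(4),'F bal',(np.r_[M.T@s['ft_force'][:2],s['ft_force'][2]]).round(2),'w',round(s['width'],4))
    return s
E
python3 - <<'E'
from h import *
s=stat(); T=R.from_matrix(np.array([[.1494,-.9888,0],[-.9888,-.1494,0],[0,0,-1]]).T)
print('turn',((R.from_quat(s['eef_rot']).inv()*T).as_rotvec()/2).round(4))
up=lidtcp(.935,lift=.03)+[0,0,.05]; print('hover',up,shift(up)); print('near',lidtcp(.935,lift=.02))
E
```

```text
t 0.1 tcp [ 0.2738 -0.5615  0.2219] bal [-0.394  -0.6288  0.2219] F bal [ 0.42 -0.17 -0.14] w 0.0872
turn [1.000e-04 6.000e-04 1.519e-01]
hover [0.64076993 0.15173067 0.25068194] [-0.4802 -0.6424 -0.0283]
near [0.63281428 0.1505283  0.19474376]
```

```bash
python3 -m crank '[{"x":-0.02,"y":-0.025,"z":-0.02,"az":0.04,"claw":1},{"x":-0.04,"y":-0.05,"z":-0.035,"az":0.08,"claw":1},{"x":-0.06,"y":-0.075,"z":-0.05,"az":0.12,"claw":1},{"x":-0.08,"y":-0.1,"z":-0.065,"az":0.152,"claw":1},{"x":-0.1,"y":-0.125,"z":-0.08,"az":0.152,"claw":1}]' 10; python3 - <<'E'
from h import *
s=stat(); print(shift(lidtcp(.935,lift=.03)+[0,0,.05]))
E
```

```text
t 0.1 tcp [ 0.2738 -0.5615  0.2219] bal [-0.394  -0.6288  0.2219] F bal [ 0.42 -0.17 -0.14] w 0.0872
[-0.4802 -0.6424 -0.0283]schema error: expected keys x, y, z, ax, ay, az, claw
```

Every row needs all the keys.

```bash
python3 -m crank '[{"x":-0.02,"y":-0.025,"z":-0.02,"ax":0,"ay":0,"az":0.04,"claw":1},{"x":-0.04,"y":-0.05,"z":-0.035,"ax":0,"ay":0,"az":0.08,"claw":1},{"x":-0.06,"y":-0.075,"z":-0.05,"ax":0,"ay":0,"az":0.12,"claw":1},{"x":-0.08,"y":-0.1,"z":-0.065,"ax":0,"ay":0,"az":0.152,"claw":1},{"x":-0.1,"y":-0.125,"z":-0.08,"ax":0,"ay":0,"az":0.152,"claw":1}]' 10; python3 - <<'E'
from h import *
s=stat(); print(s['eef_rot'],shift(lidtcp(.935,lift=.03)+[0,0,.05]))
E
```

```text
time: 0.52
ee_pos: [0.3428, -0.4155, 0.3029]
eef_rot: [0.757, -0.654, -0.0, 0.0]
ft_force: [-0.1, 0.3, -0.1]
width: 0.0612
t 0.52 tcp [ 0.3428 -0.4155  0.3029] bal [-0.304  -0.4948  0.3029] F bal [-0.03  0.26 -0.12] w 0.0612
[ 7.56606408e-01 -6.53870545e-01 -2.32020031e-04  3.29205149e-05] [-0.518  -0.377   0.0523]
```

```bash
python3 -m crank '[{"x":-0.03,"y":-0.02,"z":0,"ax":0,"ay":0,"az":0,"claw":1},{"x":-0.06,"y":-0.042,"z":0,"ax":0,"ay":0,"az":0,"claw":1},{"x":-0.09,"y":-0.065,"z":0,"ax":0,"ay":0,"az":0,"claw":1},{"x":-0.12,"y":-0.09,"z":0,"ax":0,"ay":0,"az":0,"claw":1},{"x":-0.15,"y":-0.11,"z":0,"ax":0,"ay":0,"az":0,"claw":1}]' && python3 -m crank '[{"x":-0.03,"y":-0.023,"z":0,"ax":0,"ay":0,"az":0,"claw":1},{"x":-0.06,"y":-0.046,"z":0,"ax":0,"ay":0,"az":0,"claw":1},{"x":-0.09,"y":-0.07,"z":0,"ax":0,"ay":0,"az":0,"claw":1},{"x":-0.12,"y":-0.093,"z":0,"ax":0,"ay":0,"az":0,"claw":1},{"x":-0.15,"y":-0.116,"z":0,"ax":0,"ay":0,"az":0,"claw":1}]'; python3 - <<'E'
from h import *
s=stat(); print(s['eef_rot'],shift(lidtcp(.935,lift=.03)+[0,0,.05]))
E
```

```text
time: 0.93
ee_pos: [0.4297, -0.2502, 0.3024]
eef_rot: [0.758, -0.652, -0.0, -0.0]
ft_force: [0.9, -0.2, -0.3]
width: 0.0288
time: 1.35
ee_pos: [0.5216, -0.085, 0.3024]
eef_rot: [0.758, -0.652, -0.0, 0.0]
ft_force: [0.8, -0.9, 0.8]
width: 0.0018
t 1.35 tcp [ 0.5216 -0.085   0.3024] bal [-0.0778 -0.1947  0.3024] F bal [ 0.61 -1.04  0.81] w 0.0018
[ 7.57968520e-01 -6.52291126e-01 -9.39590862e-06  9.52989248e-05] [-0.2163 -0.1531  0.0517]
```

```bash
python3 -m crank '[{"x":-0.03,"y":-0.022,"z":0,"ax":0,"ay":0,"az":0,"claw":1},{"x":-0.06,"y":-0.044,"z":0,"ax":0,"ay":0,"az":0,"claw":1},{"x":-0.09,"y":-0.066,"z":0,"ax":0,"ay":0,"az":0,"claw":1},{"x":-0.12,"y":-0.088,"z":0,"ax":0,"ay":0,"az":0,"claw":1},{"x":-0.15,"y":-0.11,"z":0,"ax":0,"ay":0,"az":0,"claw":1}]' && python3 -m crank '[{"x":-0.025,"y":-0.015,"z":0,"ax":0,"ay":0,"az":0,"claw":1},{"x":-0.05,"y":-0.03,"z":0,"ax":0,"ay":0,"az":0,"claw":1},{"x":-0.066,"y":-0.043,"z":0.01,"ax":0,"ay":0,"az":0,"claw":1},{"x":-0.066,"y":-0.043,"z":0.03,"ax":0,"ay":0,"az":0,"claw":1},{"x":-0.066,"y":-0.043,"z":0.045,"ax":0,"ay":0,"az":0,"claw":1}]'; python3 - <<'E'
from h import *
from bench import camera
import time
s=stat(); print(s['eef_rot'],shift(lidtcp(.935,lift=.03)+[0,0,.05]),shift(lidtcp(.935,lift=.015)))
T,S=[camera(n)['color'] for n in('top','scene')]
f=lambda i,x,y,n:cv2.resize(i[y:y+n,x:x+n],(400,400),interpolation=cv2.INTER_CUBIC)
cv2.imwrite('pics/c2.png',np.hstack([f(np.clip(T*1.6,0,255).astype(np.uint8),245,115,135),f(S,180,90,180)]))
E
```

```text
time: 1.77
ee_pos: [0.6081, 0.0795, 0.3022]
eef_rot: [0.758, -0.652, -0.0, 0.0]
ft_force: [0.6, 0.2, 0.3]
width: 0.0005
time: 2.18
ee_pos: [0.64, 0.1518, 0.2556]
eef_rot: [0.759, -0.651, -0.001, 0.0]
ft_force: [-0.1, 0.0, -0.9]
width: 0.0005
t 2.18 tcp [0.64   0.1518 0.2556] bal [0.0747 0.0216 0.2556] F bal [-0.14  0.03 -0.91] w 0.0005
[ 7.58957030e-01 -6.51140136e-01 -8.25751935e-04  2.62263652e-04] [ 0.0002 -0.0008  0.0049] [0.0002 0.0112 0.0638]
```

View pics/c2.png

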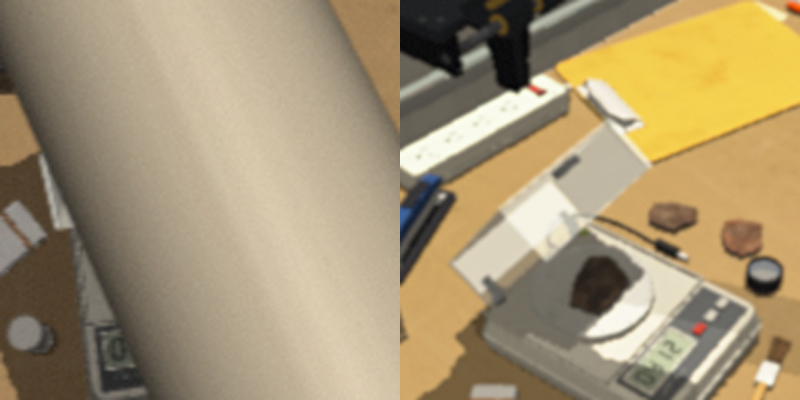

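The fingertip shows at scene ≈ (232,128), above and behind the cover, and the top view is blocked by the arm. Next I'll print the arc.

```bash
python3 - <<'E'
from h import *
print('tip px',proj('scene',[.64,.1518,.2556]))
b0=r0=lidtcp(.935,lift=.010)
q=None
print('to lift10',shift(b0))
for a in np.arange(.9,-.01,-.1): print(round(a,2),shift(lidtcp(a),base=b0), lidtcp(a)[2].round(4))
E
```

```text
tip px (np.float64(229.3778775099771), np.float64(126.38152106446839))
to lift10 [-0.0021  0.0137  0.0654]
0.9 [-0.      0.0125  0.0073] 0.1816
0.8 [-0.      0.025   0.0118] 0.1771
0.7 [-0.      0.037   0.0176] 0.1714
0.6 [-0.      0.0484  0.0246] 0.1645
0.5 [-0.      0.059   0.0327] 0.1565
0.4 [-0.0001  0.0687  0.0418] 0.1474
0.3 [-0.0001  0.0775  0.0518] 0.1375
0.2 [-0.0001  0.0853  0.0626] 0.1267
0.1 [-0.0001  0.0919  0.0742] 0.1151
0.0 [-0.0001  0.0974  0.0863] 0.103
```

```bash
python3 -m crank '[{"x":0,"y":0.003,"z":0.015,"ax":0,"ay":0,"az":0,"claw":1},{"x":0,"y":0.006,"z":0.03,"ax":0,"ay":0,"az":0,"claw":1},{"x":0,"y":0.009,"z":0.045,"ax":0,"ay":0,"az":0,"claw":1},{"x":0,"y":0.012,"z":0.057,"ax":0,"ay":0,"az":0,"claw":1},{"x":0,"y":0.0135,"z":0.065,"ax":0,"ay":0,"az":0,"claw":1}]' && python3 -m crank '[{"x":0,"y":0.002,"z":0.001,"ax":0,"ay":0,"az":0,"claw":1},{"x":0,"y":0.004,"z":0.002,"ax":0,"ay":0,"az":0,"claw":1},{"x":0,"y":0.007,"z":0.004,"ax":0,"ay":0,"az":0,"claw":1},{"x":0,"y":0.010,"z":0.006,"ax":0,"ay":0,"az":0,"claw":1},{"x":0,"y":0.0125,"z":0.0075,"ax":0,"ay":0,"az":0,"claw":1}]'; python3 - <<'E'
from h import *
stat(); print(shift(lidtcp(.9)),shift(lidtcp(.8)))
E
```

```text
time: 2.7
ee_pos: [0.6266, 0.1471, 0.1923]
eef_rot: [0.758, -0.652, 0.0, 0.0]
ft_force: [0.1, -0.6, 0.1]
width: 0.0008
time: 3.12
ee_pos: [0.6146, 0.1459, 0.1856]
eef_rot: [0.758, -0.652, 0.0, -0.0]
ft_force: [-0.1, -0.6, 2.0]
width: 0.0006
t 3.12 tcp [0.6146 0.1459 0.1856] bal [0.0487 0.0197 0.1856] F bal [-0.21 -0.6   2.  ] w 0.0006
[-0.0018  0.0019  0.004 ] [-0.0018  0.0144  0.0085]
```

```bash
python3 -m crank '[{"x":-0.001,"y":0.005,"z":0.0045,"ax":0,"ay":0,"az":0,"claw":1},{"x":-0.001,"y":0.010,"z":0.0065,"ax":0,"ay":0,"az":0,"claw":1},{"x":-0.002,"y":0.015,"z":0.009,"ax":0,"ay":0,"az":0,"claw":1},{"x":-0.002,"y":0.020,"z":0.0115,"ax":0,"ay":0,"az":0,"claw":1},{"x":-0.002,"y":0.0255,"z":0.0145,"ax":0,"ay":0,"az":0,"claw":1}]'; python3 - <<'E'
from h import *
from bench import camera
stat(); print(shift(lidtcp(.7)),shift(lidtcp(.5)))
S=camera('scene')['color']
cv2.imwrite('pics/c3.png',cv2.resize(S[110:300,180:370],(500,500),interpolation=cv2.INTER_CUBIC))
E
```

```text
time: 3.53
ee_pos: [0.5885, 0.1439, 0.1704]
eef_rot: [0.758, -0.652, 0.0, 0.0]
ft_force: [-0.6, -0.1, 1.6]
width: 0.0006
t 3.53 tcp [0.5885 0.1439 0.1704] bal [0.0226 0.0216 0.1704] F bal [-0.65 -0.01  1.55] w 0.0006
[ 0.0001  0.0004 -0.001 ] [0.0001 0.0224 0.0139]
```

View pics/c3.png

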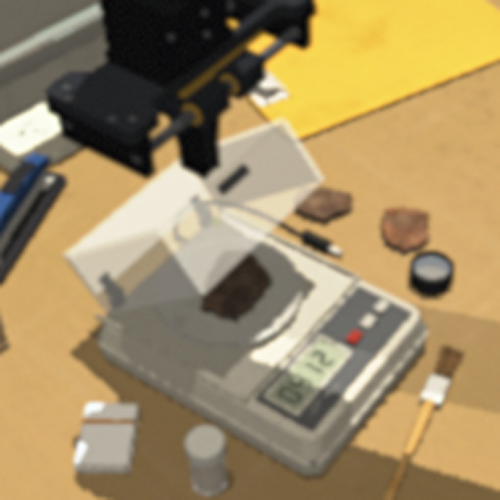

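The cover has come down with the finger, with the lip now at scene ≈ (269,178). The balance hasn't moved: the red key is still at ≈ (314.5,237.5). I'll carry on along the arc.

```bash
python3 -m crank '[{"x":0,"y":0.0045,"z":0.0025,"ax":0,"ay":0,"az":0,"claw":1},{"x":0,"y":0.009,"z":0.005,"ax":0,"ay":0,"az":0,"claw":1},{"x":0,"y":0.0135,"z":0.008,"ax":0,"ay":0,"az":0,"claw":1},{"x":0,"y":0.018,"z":0.011,"ax":0,"ay":0,"az":0,"claw":1},{"x":0,"y":0.0225,"z":0.014,"ax":0,"ay":0,"az":0,"claw":1}]' && python3 -m crank '[{"x":0,"y":0.004,"z":0.0035,"ax":0,"ay":0,"az":0,"claw":1},{"x":0,"y":0.008,"z":0.007,"ax":0,"ay":0,"az":0,"claw":1},{"x":0,"y":0.0115,"z":0.011,"ax":0,"ay":0,"az":0,"claw":1},{"x":0,"y":0.015,"z":0.015,"ax":0,"ay":0,"az":0,"claw":1},{"x":0,"y":0.0185,"z":0.019,"ax":0,"ay":0,"az":0,"claw":1}]'; python3 - <<'E'
from h import *
stat(); print(shift(lidtcp(.3)),shift(lidtcp(.1)),shift(lidtcp(0)))
E
```

```text
time: 4.0
ee_pos: [0.5663, 0.1406, 0.1562]
eef_rot: [0.758, -0.652, -0.0, 0.0]
ft_force: [0.2, 0.5, 0.3]
width: 0.0002
time: 4.42
ee_pos: [0.5481, 0.1378, 0.1371]
eef_rot: [0.758, -0.652, -0.0, 0.0]
ft_force: [-0.2, 0.6, 0.9]
width: 0.0006
t 4.42 tcp [0.5481 0.1378 0.1371] bal [-0.0183  0.0216  0.1371] F bal [-0.08  0.59  0.87] w 0.0006
[ 0.0001  0.0002 -0.0004] [0.0001 0.0147 0.022 ] [0.0001 0.0202 0.0341]
```

```bash
python3 -m crank '[{"x":0,"y":0.003,"z":0.0045,"ax":0,"ay":0,"az":0,"claw":1},{"x":0,"y":0.006,"z":0.009,"ax":0,"ay":0,"az":0,"claw":1},{"x":0,"y":0.009,"z":0.0135,"ax":0,"ay":0,"az":0,"claw":1},{"x":0,"y":0.012,"z":0.018,"ax":0,"ay":0,"az":0,"claw":1},{"x":0,"y":0.0145,"z":0.022,"ax":0,"ay":0,"az":0,"claw":1}]' && python3 -m crank '[{"x":0,"y":0.001,"z":0.002,"ax":0,"ay":0,"az":0,"claw":1},{"x":0,"y":0.002,"z":0.004,"ax":0,"ay":0,"az":0,"claw":1},{"x":0,"y":0.003,"z":0.006,"ax":0,"ay":0,"az":0,"claw":1},{"x":0,"y":0.004,"z":0.008,"ax":0,"ay":0,"az":0,"claw":1},{"x":0,"y":0.005,"z":0.010,"ax":0,"ay":0,"az":0,"claw":1}]'; python3 - <<'E'
from h import *
stat(); print(shift(lidtcp(0)))
E
```

```text
time: 4.83
ee_pos: [0.5339, 0.1356, 0.115]
eef_rot: [0.758, -0.652, 0.0, 0.0]
ft_force: [-0.2, -0.2, 0.6]
width: 0.0006
time: 5.25
ee_pos: [0.5293, 0.135, 0.1055]
eef_rot: [0.758, -0.652, 0.0, -0.0]
ft_force: [0.1, -0.4, 0.2]
width: 0.0003
t 5.25 tcp [0.5293 0.135  0.1055] bal [-0.0373  0.0216  0.1055] F bal [ 0.04 -0.38  0.19] w 0.0003
[0.0001 0.0012 0.0025]
```

```bash
python3 -m crank '[{"x":0,"y":0,"z":0.0007,"ax":0,"ay":0,"az":0,"claw":1},{"x":0,"y":0,"z":0.0014,"ax":0,"ay":0,"az":0,"claw":1},{"x":0,"y":0,"z":0.002,"ax":0,"ay":0,"az":0,"claw":1},{"x":0,"y":0,"z":0.0025,"ax":0,"ay":0,"az":0,"claw":1},{"x":0,"y":0,"z":0.003,"ax":0,"ay":0,"az":0,"claw":1}]'; python3 - <<'E'
from h import *
from bench import camera
stat(); 
S=camera('scene')['color']
cv2.imwrite('pics/c4.png',cv2.resize(S[110:300,180:370],(500,500),interpolation=cv2.INTER_CUBIC))
E
```

```text
time: 5.67
ee_pos: [0.5293, 0.135, 0.1035]
eef_rot: [0.758, -0.652, 0.0, 0.0]
ft_force: [-7.2, -1.1, 15.1]
width: 0.0004
t 5.67 tcp [0.5293 0.135  0.1035] bal [-0.0373  0.0216  0.1035] F bal [-7.24 -0.04 15.11] w 0.0004
```

View pics/c4.png

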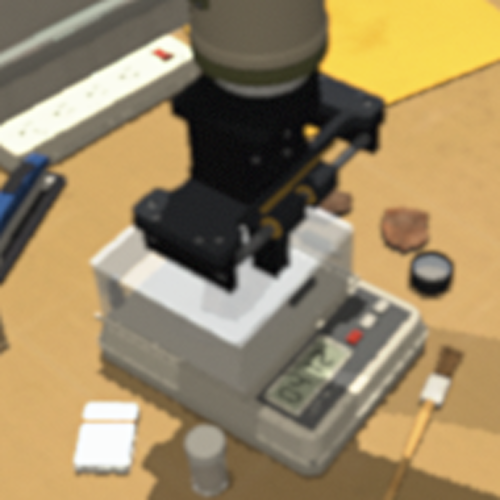

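The cover sits on its housing, and the 15 N reaction at z = 103.5 mm matches the shut height of 103 mm. The red key is still at ≈ (314.5,237.5). I'll lift off and go above the right key.

```bash
python3 -m crank '[{"x":0,"y":0,"z":-0.003,"ax":0,"ay":0,"az":0,"claw":1},{"x":0,"y":0,"z":-0.008,"ax":0,"ay":0,"az":0,"claw":1},{"x":0,"y":0,"z":-0.015,"ax":0,"ay":0,"az":0,"claw":1},{"x":0,"y":0,"z":-0.025,"ax":0,"ay":0,"az":0,"claw":1},{"x":0,"y":0,"z":-0.03,"ax":0,"ay":0,"az":0,"claw":1}]'; python3 - <<'E'
from h import *
from bench import camera
stat(); print(shift(W([-.099,-.0435,.130])))
S=camera('scene')['color']; cv2.imwrite('pics/s5.png',S)
c=S[215:250,295:345].astype(int); b,g,r_=c[...,0],c[...,1],c[...,2]
print('red',[(a,(p[0]+295,p[1]+215)) for a,p in blobs((r_-g>50)&(r_-b>50))])
print('lip expected shut',proj('scene',W([.076-.141,.0215,.094])))
c=S[205:235,280:310].astype(int).mean(2); print('lip',[(a,(p[0]+280,p[1]+205)) for a,p in blobs(c<(c.min()+np.median(c))/2)])
E
```

```text
time: 6.13
ee_pos: [0.5298, 0.1353, 0.1342]
eef_rot: [0.758, -0.652, 0.0, -0.001]
ft_force: [-0.2, 0.3, 0.4]
width: 0.0005
t 6.13 tcp [0.5298 0.1353 0.1342] bal [-0.0367  0.0218  0.1342] F bal [-0.2   0.29  0.37] w 0.0005
[0.0653 0.0623 0.0041]
red [(24, (314.25, 237.42000000000002))]
lip expected shut (np.float64(294.0168734570516), np.float64(219.85979400077053))
lip [(41, (294.83, 220.44)), (43, (306.84, 230.88))]
```

The lip is at (294.8,220.4) against a predicted (294.0,219.9) for shut, and the balance hasn't moved. Next is the key.

```bash
python3 -m crank '[{"x":0.015,"y":0.014,"z":0,"ax":0,"ay":0,"az":0,"claw":1},{"x":0.03,"y":0.028,"z":0,"ax":0,"ay":0,"az":0,"claw":1},{"x":0.045,"y":0.042,"z":0,"ax":0,"ay":0,"az":0,"claw":1},{"x":0.058,"y":0.055,"z":0,"ax":0,"ay":0,"az":0,"claw":1},{"x":0.0655,"y":0.0625,"z":0.005,"ax":0,"ay":0,"az":0,"claw":1}]' && python3 -m crank '[{"x":0,"y":0,"z":0.015,"ax":0,"ay":0,"az":0,"claw":1},{"x":0,"y":0,"z":0.03,"ax":0,"ay":0,"az":0,"claw":1},{"x":0,"y":0,"z":0.045,"ax":0,"ay":0,"az":0,"claw":1},{"x":0,"y":0,"z":0.06,"ax":0,"ay":0,"az":0,"claw":1},{"x":0,"y":0,"z":0.07,"ax":0,"ay":0,"az":0,"claw":1}]'; python3 - <<'E'
from h import *
from bench import camera
stat(); print(shift(W([-.099,-.0435,.047])))
S=camera('scene')['color']
cv2.imwrite('pics/c6.png',cv2.resize(S[190:270,270:350],(560,560),interpolation=cv2.INTER_CUBIC))
E
```

```text
time: 6.6
ee_pos: [0.4769, 0.0592, 0.1282]
eef_rot: [0.758, -0.653, 0.001, -0.0]
ft_force: [0.6, -0.2, -0.2]
width: 0.0005
time: 7.02
ee_pos: [0.4767, 0.0611, 0.0561]
eef_rot: [0.758, -0.652, -0.0, 0.0]
ft_force: [-1.5, 0.1, -0.1]
width: 0.0001
t 7.02 tcp [0.4767 0.0611 0.0561] bal [-0.1003 -0.0436  0.0561] F bal [-1.5   0.36 -0.1 ] w 0.0001
[-0.0001 -0.0013  0.0091]
```

View pics/c6.png

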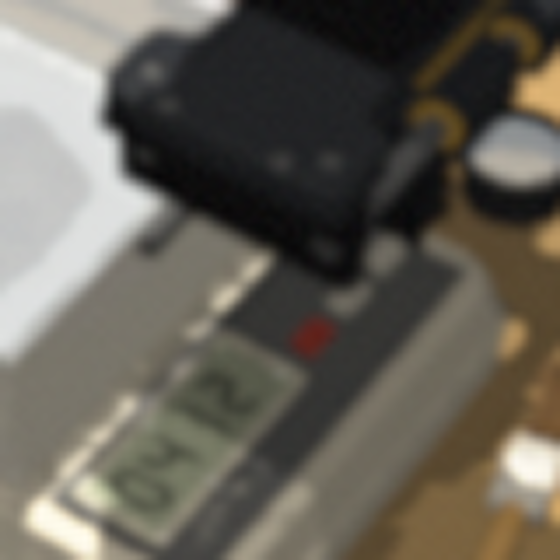

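The finger comes down at crop ≈ (415,225), i.e. px (329,222), beside and above the right key at (325.4,226.4). The middle key at (320,233) is clear. I'll check the finger's corners by projection.

```bash
python3 - <<'E'
from h import *
def c(b): p=np.array(proj('scene',W(b))); return ((p-[270,190])*7).round(0)
for dx in(-.0095,.0095):
  for dy in(-.015,.015): print('tip',dx,dy,c([-.1003+dx,-.0436+dy,.0561]))
for dx in(-.0045,.0045):
  for dy in(-.0065,.0065): print('key',dx,dy,c([-.099+dx,-.0365+dy,.047]))
print('keyc',c([-.099,-.0365,.047]),'mid',c([-.099,-.0175,.047]))
I=cv2.imread('pics/c6.png'); cv2.imwrite('pics/c7.png',cv2.resize(np.clip(I[120:340,260:480]*2.5,0,255).astype(np.uint8),(500,500)))
E
```

```text
tip -0.0095 -0.015 [451. 195.]
tip -0.0095 0.015 [397. 258.]
tip 0.0095 -0.015 [397. 169.]
tip 0.0095 0.015 [342. 230.]
key -0.0045 -0.0065 [404. 239.]
key -0.0045 0.0065 [380. 266.]
key 0.0045 -0.0065 [378. 226.]
key 0.0045 0.0065 [354. 253.]
keyc [379. 246.] mid [344. 286.]
```

View pics/c7.png

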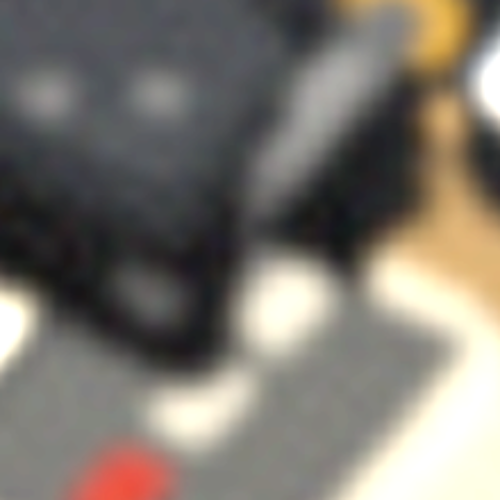

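The right key is well exposed. The fingertips look narrower than their backs: the near corner shows at about (412,237) where I predicted (403,266). I'll shift 3 mm toward the key's centre, which still clears the middle key, and press slowly.

```bash
python3 -m crank '[{"x":-0.003,"y":-0.001,"z":0.004,"ax":0,"ay":0,"az":0,"claw":1},{"x":-0.003,"y":-0.001,"z":0.007,"ax":0,"ay":0,"az":0,"claw":1},{"x":-0.003,"y":-0.001,"z":0.009,"ax":0,"ay":0,"az":0,"claw":1},{"x":-0.003,"y":-0.001,"z":0.010,"ax":0,"ay":0,"az":0,"claw":1},{"x":-0.003,"y":-0.001,"z":0.0105,"ax":0,"ay":0,"az":0,"claw":1}]'; python3 - <<'E'
from h import *
from bench import camera
stat()
S=camera('scene')['color']
cv2.imwrite('pics/c8.png',cv2.resize(np.clip(S[205:240,305:340]*2.,0,255).astype(np.uint8),(500,500),interpolation=cv2.INTER_CUBIC))
E
```

```text
time: 7.48
ee_pos: [0.4781, 0.064, 0.0473]
eef_rot: [0.758, -0.652, 0.0, -0.0]
ft_force: [-0.6, 0.2, 1.4]
width: 0.0002
t 7.48 tcp [0.4781 0.064  0.0473] bal [-0.0986 -0.0409  0.0473] F bal [-0.58  0.31  1.36] w 0.0002
```

View pics/c8.png

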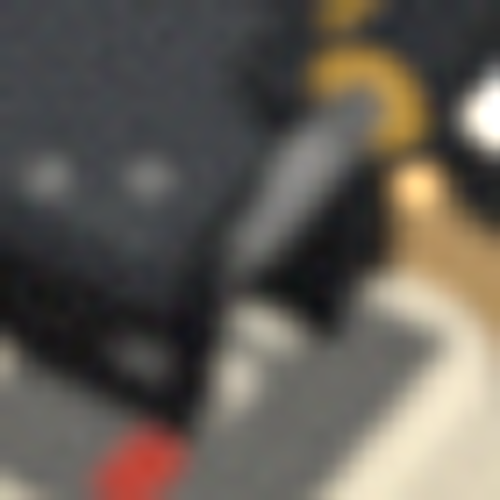

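The finger's tip corner is at px ≈ (328,228), over the right half of the right key. The middle and red keys are visible and uncovered. I'll press further.

```bash
python3 -m crank '[{"x":-0.001,"y":0,"z":0.0005,"ax":0,"ay":0,"az":0,"claw":1},{"x":-0.001,"y":0,"z":0.001,"ax":0,"ay":0,"az":0,"claw":1},{"x":-0.001,"y":0,"z":0.0013,"ax":0,"ay":0,"az":0,"claw":1},{"x":-0.001,"y":0,"z":0.0016,"ax":0,"ay":0,"az":0,"claw":1},{"x":-0.001,"y":0,"z":0.0016,"ax":0,"ay":0,"az":0,"claw":1}]'; python3 -c "
from h import *
stat()"
```

```text
time: 7.95
ee_pos: [0.4779, 0.065, 0.0456]
eef_rot: [0.758, -0.652, 0.0, -0.0]
ft_force: [0.8, -0.5, 2.7]
width: 0.0004
t 7.95 tcp [0.4779 0.065  0.0456] bal [-0.0986 -0.0399  0.0456] F bal [ 0.7  -0.59  2.74] w 0.0004
```

```bash
python3 -m crank '[{"x":0,"y":0,"z":0.0005,"ax":0,"ay":0,"az":0,"claw":1},{"x":0,"y":0,"z":0.001,"ax":0,"ay":0,"az":0,"claw":1},{"x":0,"y":0,"z":0.0013,"ax":0,"ay":0,"az":0,"claw":1},{"x":0,"y":0,"z":0.0013,"ax":0,"ay":0,"az":0,"claw":1},{"x":0,"y":0,"z":0.0013,"ax":0,"ay":0,"az":0,"claw":1}]'; python3 -c "
from h import *
stat()"
```

```text
time: 8.37
ee_pos: [0.478, 0.065, 0.045]
eef_rot: [0.758, -0.652, 0.0, -0.0]
ft_force: [-3.3, -1.5, 12.6]
width: 0.0004
t 8.37 tcp [0.478 0.065 0.045] bal [-0.0985 -0.04    0.045 ] F bal [-3.49 -0.95 12.59] w 0.0004
```

The key bottomed at z = 45.0 mm with a 12.6 N reaction. It shows the same +0.5 mm offset as at the cover, so it is fully down. I'll release and retreat.

```bash
python3 -m crank '[{"x":0,"y":0,"z":-0.002,"ax":0,"ay":0,"az":0,"claw":1},{"x":0,"y":0,"z":-0.006,"ax":0,"ay":0,"az":0,"claw":1},{"x":0,"y":0,"z":-0.02,"ax":0,"ay":0,"az":0,"claw":1},{"x":0,"y":0,"z":-0.05,"ax":0,"ay":0,"az":0,"claw":1},{"x":0,"y":0,"z":-0.09,"ax":0,"ay":0,"az":0,"claw":1}]' && python3 -m crank '[{"x":0.03,"y":0,"z":-0.03,"ax":0,"ay":0,"az":0,"claw":1},{"x":0.06,"y":0,"z":-0.06,"ax":0,"ay":0,"az":0,"claw":1},{"x":0.09,"y":0,"z":-0.08,"ax":0,"ay":0,"az":0,"claw":1},{"x":0.12,"y":0,"z":-0.09,"ax":0,"ay":0,"az":0,"claw":1},{"x":0.15,"y":0,"z":-0.09,"ax":0,"ay":0,"az":0,"claw":1}]' && python3 -m crank '[{"x":0.03,"y":0,"z":0,"ax":0,"ay":0,"az":0,"claw":1},{"x":0.06,"y":0,"z":0,"ax":0,"ay":0,"az":0,"claw":1},{"x":0.09,"y":0,"z":0,"ax":0,"ay":0,"az":0,"claw":1},{"x":0.09,"y":0,"z":0,"ax":0,"ay":0,"az":0,"claw":1},{"x":0.09,"y":0,"z":0,"ax":0,"ay":0,"az":0,"claw":1}]'; python3 - <<'E'
from h import *
from bench import camera
stat()
S=camera('scene')['color']; T=camera('top')['color']
c=S[215:250,295:345].astype(int); b,g,r_=c[...,0],c[...,1],c[...,2]
print('red',[(a,(p[0]+295,p[1]+215)) for a,p in blobs((r_-g>50)&(r_-b>50))])
c=S[205:235,280:302].astype(int).mean(2); print('lip',[(a,(p[0]+280,p[1]+205)) for a,p in blobs(c<(c.min()+np.median(c))/2)])
f=lambda i,x,y,n:cv2.resize(i[y:y+n,x:x+n],(400,400),interpolation=cv2.INTER_CUBIC)
cv2.imwrite('pics/c9.png',np.hstack([f(np.clip(T*1.6,0,255).astype(np.uint8),225,135,150),f(S,195,140,155)]))
E
```

```text
time: 8.78
ee_pos: [0.4752, 0.0648, 0.1328]
eef_rot: [0.758, -0.652, -0.002, 0.002]
ft_force: [2.1, -0.4, 0.1]
width: 0.0003
time: 9.2
ee_pos: [0.501, -0.0848, 0.227]
eef_rot: [0.758, -0.652, 0.002, -0.001]
ft_force: [0.8, 0.5, -0.2]
width: 0.0007
time: 9.62
ee_pos: [0.5128, -0.1738, 0.2235]
eef_rot: [0.757, -0.653, -0.001, 0.0]
ft_force: [-0.4, 1.3, -0.8]
width: 0.0003
t 9.62 tcp [ 0.5128 -0.1738  0.2235] bal [-0.0997 -0.2812  0.2235] F bal [-0.18  1.34 -0.8 ] w 0.0003
red [(25, (314.32, 237.32))]
lip [(254, (293.82, 226.45))]
```

View pics/c9.png

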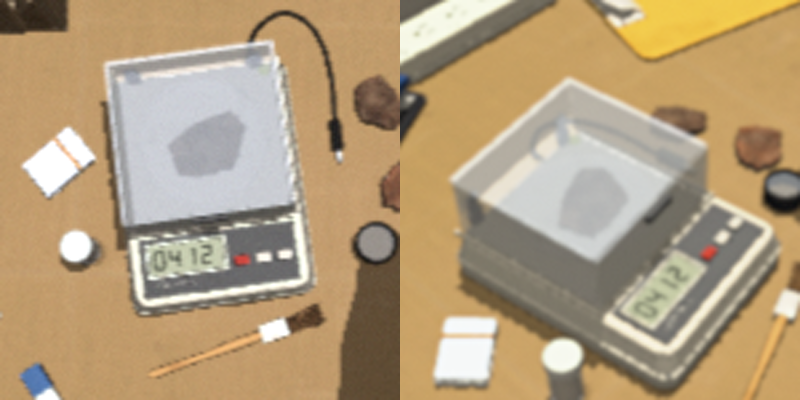

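The cover is shut, with the lip at scene ≈ (295,221). The keys are up, the red key is at its starting pixel, and everything round about lies where it did. The last lip mask merged with the shaded cover front, so I read the lip by eye from the picture. Handing in.

```bash
python3 -c "
from bench import close_job
print(close_job())"
```

```text
the job is handed in; nothing more can be done
None
```

I pushed the cover shut with the closed fingertips, pressed the right-hand key fully down and let it up again. I then moved the arm clear and handed the job in at about 9.7 s; it gave no verdict.

- **Cover:** it closed under the finger from about 0.93 rad with about 2 N or less at each reading, then met the stop with 15 N at z = 103.5 mm. Afterwards the lip was within about 1 px of where it should be when shut. In the last picture I read it by eye at (295, 221), because the colour mask merged it with the shaded cover front.
- **Key:** the force rose from 1.4 to 2.7 N, then to 12.6 N at z = 45.0 mm. That fits a key bottomed at 44.5 mm, given the same 0.5 mm offset as at the cover. The key's travel itself can't be read, so this rests on force and height. The finger overlapped mainly the key's right half, and the middle key showed clear of it just before the press.
- **Surroundings:** the red key came back to its exact starting pixel (314.32, 237.32), so the balance did not move measurably. The sherd lies on the pan, and the things round about look unmoved.

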